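# Tip a silver strip out of its rest and lay it on the work slab

### The arm

A 6-joint arm with a two-finger parallel gripper is mounted at the origin on a cart in front of the work surface, level with it; the furniture and walls round the work are solid. World frame = base frame: x ahead of the robot, y to its left, z up, the work surface at z = 0. Lengths are in m, angles in rad, forces in N, time in s.
With the tool pointing down it reaches from about 0.3 to 0.85 m from the base axis. Payload 5.4 kg.
Tool frame: the origin (TCP) lies on the centre line of the jaws, within the pads' length; the fingertips stand 25 mm ahead of it and the grasp point (between the pads) lies 6 mm ahead of it; z points along the fingers, y is the direction in which the jaws open and shut (so a half turn about z gives the same grasp; the last joint's range is limited). The gripper opens to 85 mm and grips with 20 to 120 N. Pads are 22 mm wide; open, the fingers measure 114 mm over their backs; the gripper's body (76 mm by 85 mm) begins 54 mm behind the grasp point. The pads swing forward as they close: fully open they stand 13 mm farther back than shut.
Start: joints at [-1.406, 0.158, 1.597, -0, 1.386, -0.21], TCP at [0.21, -0.535, 0.256] pointing down, gripper open.
Joint ranges: [-2.91, 2.91], [-0.94, 2.29], [0.18, 2.7], [-1.29, 4.43], [0.17, 2.64], [-3, 3]. Speed limits (rad/s): [2.57, 2.57, 3.14, 3.14, 3.14, 3.14].

### API

Orientations are given as a unit quaternion [x, y, z, w].
In Python, from station import r gives the robot as it stands.
- The arm moves only by the shell command python3 -m handwheel 'ROWS'. ROWS is JSON, a list of rows, each an object with "xyz": the shift along the tool's x, y, z scaled (see below), a list of three; "dr": the turn, a rotation vector about the tool's x, y, z scaled (see below), a list of three; "grip": the closure, from -1 (fully open) to 1 (shut), so that 0 is half open. In form: [{"xyz": [tx, ty, tz], "dr": [ax, ay, az], "grip": grip}, ...]. A call has 1 to 5 rows; each row shifts and turns the commanded pose from where the row before left it, along the tool's axes as they then stand; what a row does not reach is not made up. The controller multiplies each number of a shift by 0.06 m and each number of a turn by 30 degrees. A row lasts 1/8 s, in which the tool goes at most 62.5 mm and 10.7 degrees, less where a joint would pass 70% of its speed; a pose out of reach is approached as far as the arm can. A call with a number of a shift or a turn outside -1 to 1 is refused whole. A call with a gripper value outside its range is refused whole. The fingers move at their own pace and stop on an object; the grip force is fixed at half the most. Time passes only in rows, so rows that do not move let the fingers close. It gives the time, the measured TCP pose, the force and the opening at its end, in the units of the state.
- r.observe(): the state, without advancing time (a new reading comes with each control period).
- r.get_image(name): name is "scene" or "top"; returns the picture (420x560x3 uint8, red, green, blue); there is no depth.
- r.camera_model(name): a dict with "mtx" (3x3 intrinsics, pixels), "origin" and "orientation" of the camera in the world. Camera axes: x right, y down, z forward; pixel columns grow to the right and rows downward; lengths in m; the calibration is good to about 2 mm. A picture is of the moment at which its call begins. camera_model takes no time and is no camera call.
- r.sign_off(): hands the job in, once; it reports no verdict.
The state is a dict: "time_s": time; "qpos": joint angles; "qvel": joint speeds; "effort": joint torques, N m; "eef_pos": TCP position; "tool_rot": TCP orientation; "force": force on the tool from outside, world axes, zero at the start; "ft_torque": the same for the moment, N m; "gripper_width": finger opening in m.
Only numpy, scipy, OpenCV 4.12 (cv2) and the standard library are available. Lean on these libraries where they do the work, as an engineer would, in place of code of your own. Each camera call takes 0.05 s, during which the arm holds its last target.

### The job

Press down the free end of the silver strip in the wooden tip-up rest, the end over the wide scoop, until its other end has tipped up as far as it goes. Then lift the strip out by its raised half, lay it flat on the middle of the wooden work slab, and let go of it there.

Things in the scene. Friction and masses are not known exactly. Their poses are not given: they have to be found in the camera images.
- strip: Plain silver strip, 125 long (y axis), 34 wide (x), 5 thick, about 40 g; origin at the centre of its underside. Starts lying loose and level in the tip-up rest, along the rest's x axis and centred on it, underside 30 above the bench. A similar strip lies flat on the bare bench to the right and nearer the robot: it is not the one meant.
- tip_rest: Fixed wooden block, 150 long (x), 100 wide (y), 35 high; origin under its centre. Its +x half has a 38 wide recess holding the strip flush with the wood (top at 35), edges out of reach. Its -x half is a scoop 64 wide between 35 high cheeks, open at the -x end, floor at 6; the strip's free end juts over it to x=-62, top at 35. Press it at x=-50: about 3 N, 14 of travel.
- rocker (a joint): Tilt of the 24 wide brass rocker under the strip, pivot across the rest at x=-5, z=25 mm. 0 = level, 0.32 rad = fully tipped: the strip's half at the rest's +x raised, its free end down. Stiff: stays where left. Fully tipped, the strip's underside at the rest's x=+35 is 43 above the bench, the wood beside it 35, so fingertips fit either side.
- work_slab: Fixed wooden slab flat on the bench left of the rest, 125 (x) by 135 (y), top at 9; origin under its centre. Beware, right of the rest (world, m): a desk lamp, foot at x 0.64, y -0.47; its arm rises to 0.62 high at x 0.57, y -0.2, then drops to a 0.2 wide shade at x 0.24, y -0.27, z 0.30-0.53. A hand that starts right of it must first rise to pass over it.

How it is judged:
By the outcome, as a careful person would: the job done as asked, in the order asked, and still so for the second after the job is handed in, with the robot touching nothing.
It also fails if it takes over 61 s, if anything falls off the work surface, if the arm or the gripper's body presses on something with over 40 N, if the wrist force passes 120 N, or if a joint passes its speed limit or range.

## Working session

There is one attempt and no reset: what is moved stays moved. The work goes in short steps, Python scripts to look and compute and a shell command to move; the robot and the scene stay as the last step left them, time stands still between calls to the robot, and variables do not carry over. Pictures are saved under pics/ and viewed, and the job is handed in when it is done.

```bash
ls; mkdir -p pics; python3 - <<'E'
from station import r
import cv2
s=r.observe(); print(s)
for n in("scene","top"):
    m=r.camera_model(n); print(n,m)
    cv2.imwrite(f"pics/{n}0.png",r.get_image(n)[:,:,::-1])
E
```

```text
pics
{'time_s': 0.0, 'qpos': array([-1.40613301e+00,  1.59046286e-01,  1.59825788e+00,  3.94451964e-06,
        1.38620094e+00, -2.10111050e-01]), 'qvel': array([-2.20260296e-03, -4.77820646e-04, -5.37981070e-05, -2.93301409e-04,
       -1.36086002e-03, -3.24135201e-04]), 'effort': array([ 1.55143156e-03, -3.96005023e+01, -3.31427944e+01, -1.78677237e-04,
        8.43198417e-03,  6.53457789e-06]), 'eef_pos': array([ 0.21036697, -0.53453065,  0.25530557]), 'tool_rot': array([ 9.82493955e-01,  1.86292015e-01,  2.36650940e-05, -9.55931051e-04]), 'force': array([-1.09993116,  0.27682351,  0.81892138]), 'ft_torque': array([-0.01049227, -0.01146084, -0.02408964]), 'gripper_width': 0.08538538553969183}
scene {'mtx': array([[388.88976402,   0.        , 280.10787351],
       [  0.        , 388.88976402, 211.00837736],
       [  0.        ,   0.        ,   1.        ]]), 'origin': array([ 0.90687708, -0.38198666,  0.60882177]), 'orientation': array([ 0.86184688,  0.27969918, -0.1356393 , -0.4007372 ])}
top {'mtx': array([[409.84336619,   0.        , 273.78515734],
       [  0.        , 409.84336619, 209.75286675],
       [  0.        ,   0.        ,   1.        ]]), 'origin': array([0.38134118, 0.14064043, 0.89315634]), 'orientation': array([-0.6968946 ,  0.71221798, -0.05480992,  0.06386974])}
```

View pics/scene0.png

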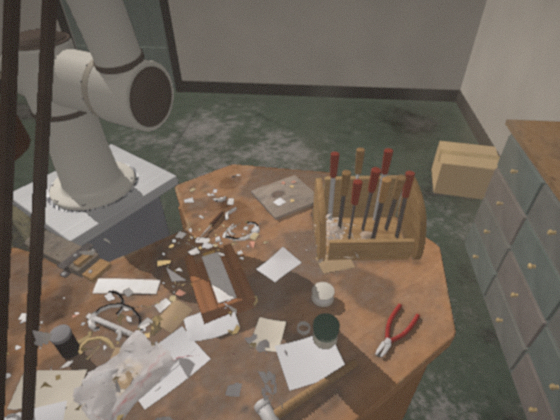

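View pics/top0.png

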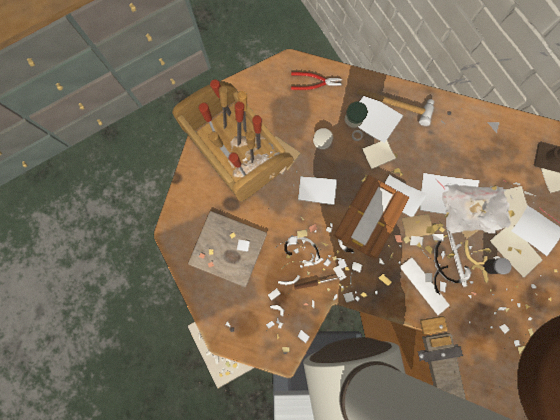

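```bash
cat > h.py <<'E'
import numpy as np, cv2
from scipy.spatial.transform import Rotation as R
from station import r
def pix2w(n,u,v,z):
    m=r.camera_model(n);d=R.from_quat(m["orientation"]).apply(np.linalg.solve(m["mtx"],[u,v,1.]));o=m["origin"]
    return o+d*(z-o[2])/d[2]
def w2pix(n,p):
    m=r.camera_model(n);c=R.from_quat(m["orientation"]).inv().apply(np.atleast_2d(p)-m["origin"])@m["mtx"].T
    return c[:,:2]/c[:,2:]
def crop(src,dst,x0,y0,x1,y1,k):
    im=cv2.imread(src)[y0:y1,x0:x1]; cv2.imwrite(dst,cv2.resize(im,None,fx=k,fy=k,interpolation=cv2.INTER_CUBIC))
E
python3 - <<'E'
from h import *
crop("pics/top0.png","pics/c1.png",320,160,420,260,6)
crop("pics/top0.png","pics/c2.png",178,200,278,295,6)
crop("pics/scene0.png","pics/c3.png",170,230,270,330,6)
E
```

```text
(no output)
```

View pics/c1.png

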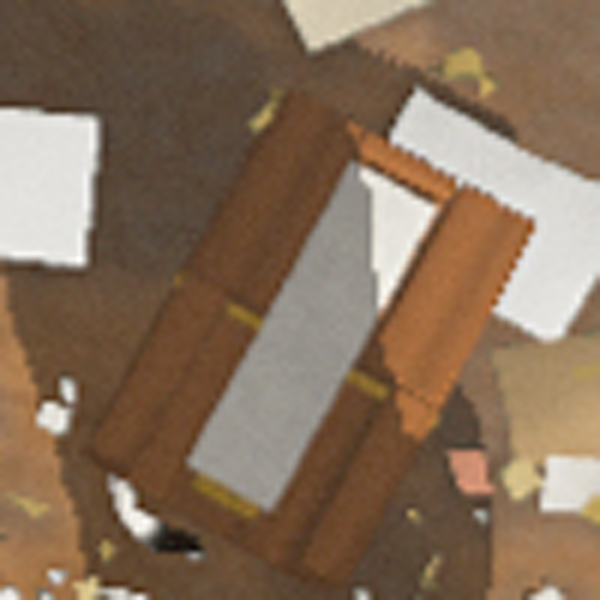

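View pics/c2.png

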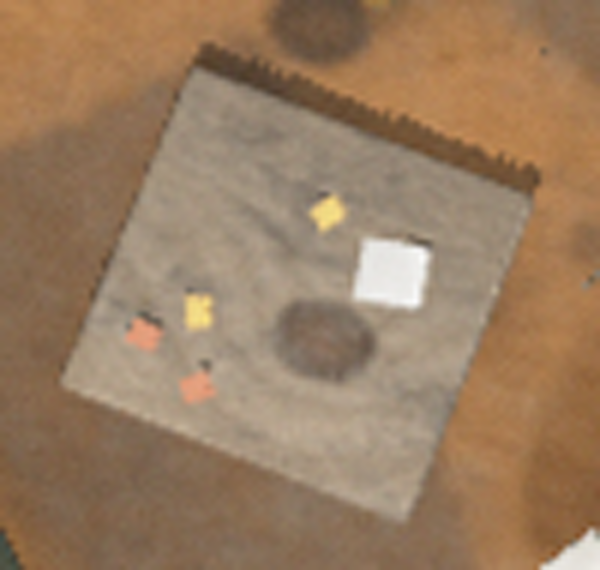

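View pics/c3.png

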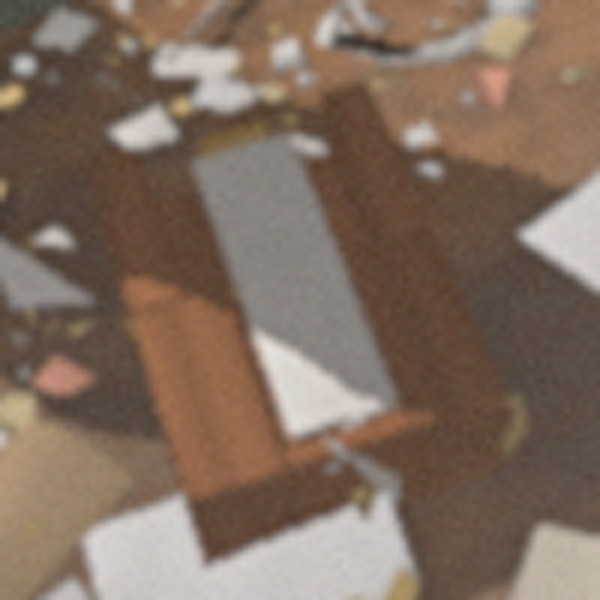

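```bash
python3 - <<'E'
from h import *
for s,d in(("c1","e1"),("c3","e3")):
    im=cv2.imread(f"pics/{s}.png"); im=np.clip(255*(im/255.)**.5*1.2,0,255).astype('uint8'); cv2.imwrite(f"pics/{d}.png",im)
top=np.array([(290,90),(535,225),(345,580),(95,455)])/6+[320,160]
P=np.array([pix2w("top",u,v,.035) for u,v in top]);print(P.round(4),P.mean(0))
f=(P[0]+P[1])/2-(P[2]+P[3])/2;print("x axis",np.linalg.norm(f),np.degrees(np.arctan2(f[1],f[0])), np.linalg.norm(P[0]-P[1]),np.linalg.norm(P[3]-P[2]))
st=np.array([(360,165),(442,207),(270,511),(189,465)])/6+[320,160]
P=np.array([pix2w("top",u,v,.035) for u,v in st]);print(P.round(4),P.mean(0))
f=(P[0]+P[1])/2-(P[2]+P[3])/2;print("x axis",np.linalg.norm(f),np.degrees(np.arctan2(f[1],f[0])))
st=np.array([(192,68),(533,198),(405,522),(63,382)])/6+[178,200]
P=np.array([pix2w("top",u,v,.009) for u,v in st]);print(P.round(4),P.mean(0))
for a,b in((0,1),(1,2),(2,3),(3,0)):
    f=P[b]-P[a];print("slab",np.linalg.norm(f),np.degrees(np.arctan2(f[1],f[0])))
st=np.array([(195,157),(296,135),(398,405),(292,438)])/6+[170,230]
P=np.array([pix2w("scene",u,v,.035) for u,v in st]);print(P.round(4),P.mean(0))
E
```

```text
[[ 0.598  -0.0544  0.035 ]
 [ 0.5468 -0.1379  0.035 ]
 [ 0.4233 -0.0631  0.035 ]
 [ 0.4686  0.0212  0.035 ]] [ 0.50919772 -0.05853793  0.035     ]
x axis 0.14715940499387034 -30.749127616461454 0.09798836147123079 0.09569102460117467
[[ 0.57   -0.0776  0.035 ]
 [ 0.5541 -0.1056  0.035 ]
 [ 0.4477 -0.0386  0.035 ]
 [ 0.4644 -0.0113  0.035 ]] [ 0.50904992 -0.05827725  0.035     ]
x axis 0.1252011438533765 -32.156388053567284
[[0.5312 0.2903 0.009 ]
 [0.4807 0.1666 0.009 ]
 [0.3666 0.2139 0.009 ]
 [0.4183 0.336  0.009 ]] [0.44916981 0.25168781 0.009     ]
slab 0.13363814589062153 -112.1857878347334
slab 0.1235538387129398 157.47850031576763
slab 0.1325554939527632 67.03388328354956
slab 0.12174702484315687 -22.011183750832902
[[ 0.4539 -0.0386  0.035 ]
 [ 0.4745 -0.0111  0.035 ]
 [ 0.5775 -0.0764  0.035 ]
 [ 0.5598 -0.1041  0.035 ]] [ 0.51643509 -0.05755899  0.035     ]
```

View pics/e1.png

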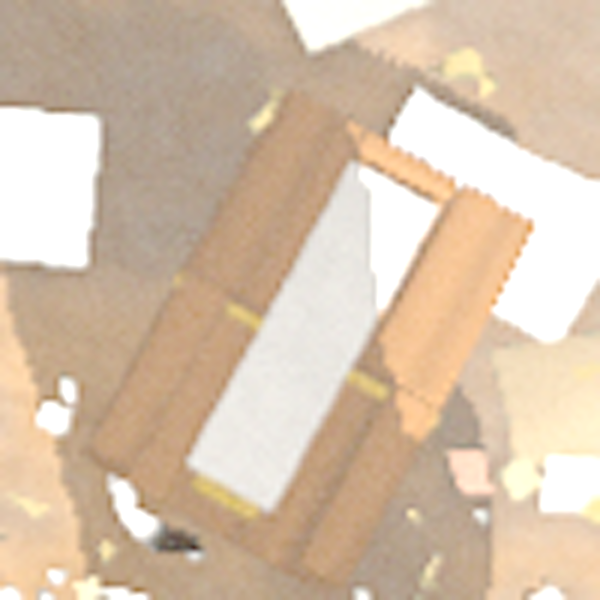

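View pics/e3.png

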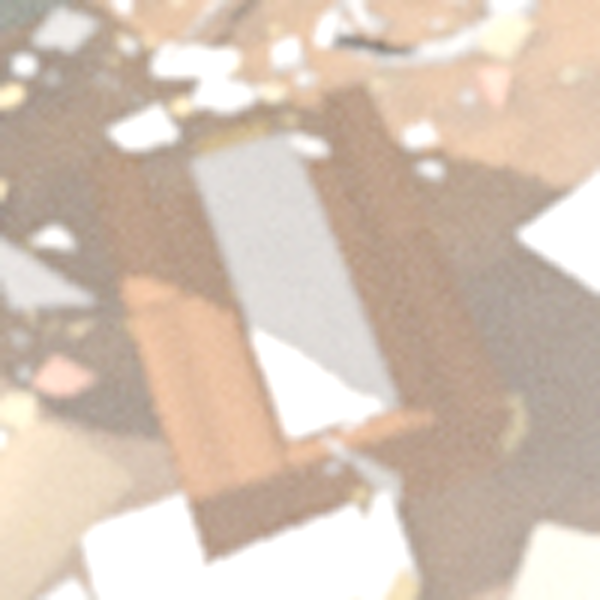

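```bash
python3 -m handwheel '[{"xyz":[0,0,-0.8],"dr":[0,0,0],"grip":-1},{"xyz":[0,0,-1],"dr":[0,0,0],"grip":-1},{"xyz":[0,0,-1],"dr":[0,0,0],"grip":-1},{"xyz":[0,0,-1],"dr":[0,0,0],"grip":-1},{"xyz":[0,0,-1],"dr":[0,0,0],"grip":-1}]'
python3 -m handwheel '[{"xyz":[0,0,-1],"dr":[0,0,0],"grip":-1},{"xyz":[0,0,-1],"dr":[0,0,0],"grip":-1},{"xyz":[0,0,-1],"dr":[0,0,0],"grip":-1},{"xyz":[0,0,0],"dr":[0,0,0],"grip":1}]'
python3 -c "
from h import *
print(r.observe()['qpos'])
cv2.imwrite('pics/s1.png',r.get_image('scene')[:,:,::-1])"
```

```text
time_s: 0.72
eef_pos: [0.2104, -0.5347, 0.5458]
tool_rot: [0.982, 0.186, -0.0, -0.0]
force: [-0.5, -0.9, 0.4]
gripper_width: 0.085
time_s: 1.23
eef_pos: [0.2102, -0.5363, 0.7097]
tool_rot: [0.982, 0.186, 0.0, 0.005]
force: [-0.2, 0.3, -0.3]
gripper_width: 0.07
[-1.40706085e+00  4.57890138e-01  2.95207815e-01  4.53115530e-04
  2.37792168e+00 -2.10544189e-01]
```

View pics/s1.png

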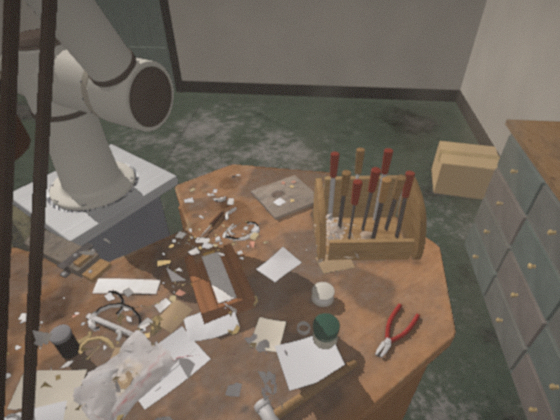

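```bash
python3 -m handwheel '[{"xyz":[0,-0.7,0],"dr":[0,0,0],"grip":1},{"xyz":[0,-0.7,0],"dr":[0,0,0],"grip":1},{"xyz":[0,-0.7,0],"dr":[0,0,0],"grip":1},{"xyz":[0,-0.5,0],"dr":[0,0,0],"grip":1},{"xyz":[0,0,0],"dr":[0,0,0],"grip":1}]'
python3 -c "
from h import *
print(r.observe()['qpos'])"
```

```text
time_s: 1.9
eef_pos: [0.1529, -0.3886, 0.7053]
tool_rot: [0.983, 0.186, 0.0, 0.0]
force: [-0.4, -0.2, 0.2]
gripper_width: -0.0003
[-1.48755401e+00 -6.39717383e-02  9.23319857e-01  5.80003325e-04
  2.28152289e+00 -2.90809262e-01]
```

```bash
python3 -m handwheel '[{"xyz":[0.8,0,0],"dr":[0,0,-0.2],"grip":1},{"xyz":[0.96,-0.067,0],"dr":[0,0,-0.267],"grip":1},{"xyz":[0.96,-0.067,0],"dr":[0,0,-0.267],"grip":1},{"xyz":[0.96,-0.067,0],"dr":[0,0,-0.267],"grip":1},{"xyz":[0.96,-0.067,0],"dr":[0,0,-0.267],"grip":1}]'
python3 -m handwheel '[{"xyz":[0.96,-0.067,0],"dr":[0,0,-0.267],"grip":1},{"xyz":[0.96,-0.067,0],"dr":[0,0,-0.267],"grip":1},{"xyz":[0.9,-0.067,0],"dr":[0,0,-0.267],"grip":1},{"xyz":[0.5,0,0],"dr":[0,0,-0.3],"grip":1},{"xyz":[0,0,0],"dr":[0,0,-0.3],"grip":1}]'
python3 -c "
from h import *
print(r.observe()['qpos'])"
```

```text
time_s: 2.52
eef_pos: [0.3656, -0.2158, 0.7027]
tool_rot: [0.867, 0.498, -0.001, -0.002]
force: [0.8, -1.2, -0.5]
gripper_width: 0.0004
time_s: 3.15
eef_pos: [0.4214, -0.0249, 0.7037]
tool_rot: [0.629, 0.778, -0.001, -0.001]
force: [-0.1, -0.3, -0.3]
gripper_width: -0.0001
[-3.46377605e-01 -5.22773189e-02  9.16103768e-01 -9.71244971e-04
  2.28039208e+00 -5.57904272e-01]
```

```bash
cat >> h.py <<'E'
def toolq(yaw,lean=0.):
    # yaw of tool x (deg); lean: rotation about tool y (deg)
    return R.from_euler('z',yaw,degrees=True)*R.from_euler('x',180,degrees=True)*R.from_euler('y',lean,degrees=True)
def need(p,q):
    s=r.observe();c=R.from_quat(s['tool_rot']);d=c.inv().apply(np.array(p)-s['eef_pos'])
    dr=(c.inv()*q).as_rotvec(degrees=True)
    print("shift total /0.06:",(d/.06).round(3)," in final axes:",(q.inv().apply(np.array(p)-s['eef_pos'])/.06).round(3)," turn/30:",(dr/30).round(3))
E
python3 -c "
from h import *
need([.4667,-.031,.11],toolq(148.5))"
```

```text
shift total /0.06: [-0.266  0.742  9.893]  in final axes: [-0.697  0.307  9.895]  turn/30: [-0.004 -0.003 -1.547]
```

```bash
python3 -m handwheel '[{"xyz":[-0.266,0.742,0.3],"dr":[0,0,-0.31],"grip":1},{"xyz":[0,0,0.95],"dr":[0,0,-0.31],"grip":1},{"xyz":[0,0,1],"dr":[0,0,-0.31],"grip":1},{"xyz":[0,0,1],"dr":[0,0,-0.31],"grip":1},{"xyz":[0,0,1],"dr":[0,0,-0.307],"grip":1}]'
python3 -m handwheel '[{"xyz":[0,0,1],"dr":[0,0,0],"grip":1},{"xyz":[0,0,1],"dr":[0,0,0],"grip":1},{"xyz":[0,0,1],"dr":[0,0,0],"grip":1},{"xyz":[0,0,0.5],"dr":[0,0,0],"grip":1},{"xyz":[0,0,0],"dr":[0,0,0],"grip":1}]'
python3 -c "
from h import *
print(r.observe()['qpos'])
need([.4667,-.031,.09],toolq(148.5))"
```

```text
time_s: 3.78
eef_pos: [0.4668, -0.0333, 0.4456]
tool_rot: [0.273, 0.962, -0.0, -0.002]
force: [1.0, -0.4, 0.3]
gripper_width: -0.0001
time_s: 4.4
eef_pos: [0.4644, -0.0328, 0.2358]
tool_rot: [0.276, 0.961, -0.0, -0.005]
force: [0.9, -0.9, -0.2]
gripper_width: -0.0001
[-3.30401212e-01 -1.08632061e-01  1.91040942e+00 -9.97823383e-04
  1.34901699e+00 -1.34168811e+00]
shift total /0.06: [-0.037  0.053  2.429]  in final axes: [-0.016  0.046  2.429]  turn/30: [-0.006 -0.017 -0.018]
```

```bash
python3 -m handwheel '[{"xyz":[-0.02,0.046,0.9],"dr":[0,0,-0.018],"grip":1},{"xyz":[0,0,0.9],"dr":[0,0,0],"grip":1},{"xyz":[0,0,0.6],"dr":[0,0,0],"grip":1},{"xyz":[0,0,0],"dr":[0,0,0],"grip":1}]'
python3 -c "
from h import *
s=r.observe();print(s['eef_pos'])
need([.4667,-.031,.09],toolq(148.5))
for n in('scene','top'): cv2.imwrite(f'pics/{n}2.png',r.get_image(n)[:,:,::-1])
crop('pics/scene2.png','pics/c4.png',150,170,290,310,5)
crop('pics/top2.png','pics/c5.png',300,140,420,260,5)
tip=R.from_quat(s['tool_rot']).apply([0,0,.025])+s['eef_pos']
print(w2pix('scene',tip),w2pix('top',tip))"
```

```text
time_s: 4.9
eef_pos: [0.4683, -0.0318, 0.095]
tool_rot: [0.272, 0.962, -0.0, -0.002]
force: [0.4, 0.7, -0.1]
gripper_width: 0.0001
[ 0.4682623  -0.03181022  0.09498692]
shift total /0.06: [ 0.029 -0.002  0.083]  in final axes: [ 0.029 -0.002  0.083]  turn/30: [-0.004 -0.008 -0.   ]
[[207.73084262 244.85490108]] [[364.59517995 233.66100082]]
```

View pics/c4.png

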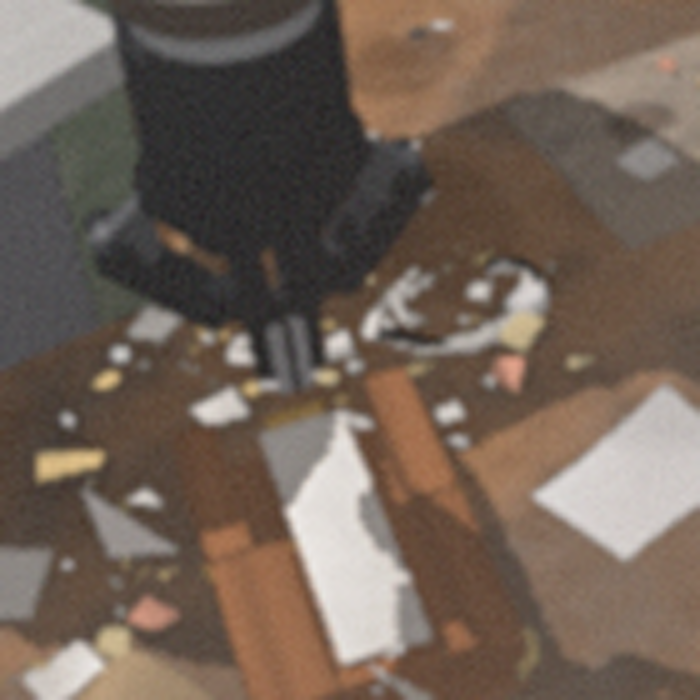

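View pics/c5.png

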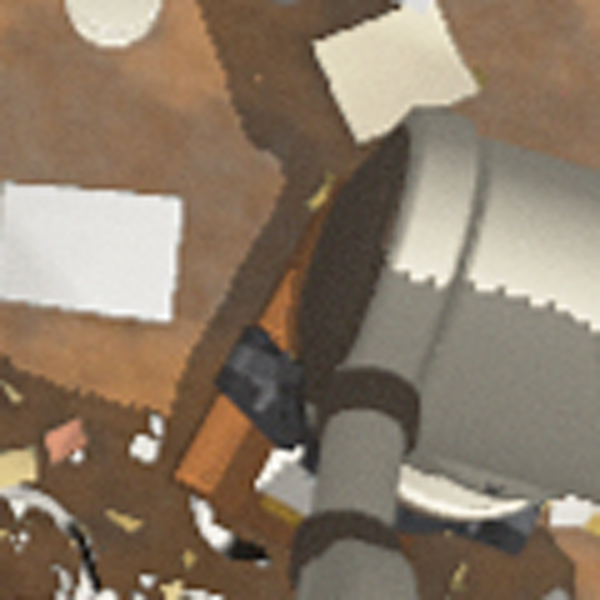

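```bash
python3 -m handwheel '[{"xyz":[0,0,0.25],"dr":[0,0,0],"grip":1},{"xyz":[0,0,0.2],"dr":[0,0,0],"grip":1},{"xyz":[0,0,0.07],"dr":[0,0,0],"grip":1},{"xyz":[0,0,0],"dr":[0,0,0],"grip":1}]'
python3 -m handwheel '[{"xyz":[0,0,0.05],"dr":[0,0,0],"grip":1},{"xyz":[0,0,0.05],"dr":[0,0,0],"grip":1},{"xyz":[0,0,0],"dr":[0,0,0],"grip":1}]'
python3 -m handwheel '[{"xyz":[0,0,0.05],"dr":[0,0,0],"grip":1},{"xyz":[0,0,0],"dr":[0,0,0],"grip":1}]'
```

```text
time_s: 5.5
eef_pos: [0.4698, -0.0324, 0.0652]
tool_rot: [0.272, 0.962, -0.001, 0.0]
force: [-1.0, -0.4, 0.6]
gripper_width: -0.0
time_s: 5.88
eef_pos: [0.4699, -0.0325, 0.0594]
tool_rot: [0.271, 0.962, -0.001, 0.0]
force: [0.4, 0.4, -0.4]
gripper_width: -0.0003
time_s: 6.12
eef_pos: [0.4702, -0.0325, 0.0566]
tool_rot: [0.272, 0.962, -0.001, 0.001]
force: [0.5, 0.7, 1.0]
gripper_width: -0.0
```

```bash
python3 -m handwheel '[{"xyz":[0.04,0,0.05],"dr":[0,0,0],"grip":1},{"xyz":[0,0,0.05],"dr":[0,0,0],"grip":1},{"xyz":[0,0,0],"dr":[0,0,0],"grip":1}]'
python3 -m handwheel '[{"xyz":[0,0,0.03],"dr":[0,0,0],"grip":1},{"xyz":[0,0,0],"dr":[0,0,0],"grip":1}]'
python3 -m handwheel '[{"xyz":[0,0,0.03],"dr":[0,0,0],"grip":1},{"xyz":[0,0,0],"dr":[0,0,0],"grip":1}]'
python3 -m handwheel '[{"xyz":[0,0,0.03],"dr":[0,0,0],"grip":1},{"xyz":[0,0,0],"dr":[0,0,0],"grip":1}]'
```

```text
time_s: 6.5
eef_pos: [0.4681, -0.0313, 0.0505]
tool_rot: [0.272, 0.962, -0.001, 0.001]
force: [0.3, 0.5, 2.2]
gripper_width: -0.0
time_s: 6.75
eef_pos: [0.4678, -0.0312, 0.0486]
tool_rot: [0.272, 0.962, -0.001, 0.0]
force: [-0.1, -0.1, 1.6]
gripper_width: 0.0003
time_s: 7.0
eef_pos: [0.4678, -0.0312, 0.0468]
tool_rot: [0.271, 0.962, -0.001, 0.0]
force: [0.4, -0.2, 2.1]
gripper_width: -0.0
time_s: 7.25
eef_pos: [0.468, -0.0313, 0.0453]
tool_rot: [0.271, 0.962, -0.001, 0.0]
force: [-1.6, 0.1, 5.2]
gripper_width: -0.0
```

```bash
python3 -m handwheel '[{"xyz":[0,0,0.03],"dr":[0,0,0],"grip":1},{"xyz":[0,0,0],"dr":[0,0,0],"grip":1}]'
python3 -c "
from h import *
for n in('scene',): cv2.imwrite(f'pics/{n}3.png',r.get_image(n)[:,:,::-1])
crop('pics/scene3.png','pics/c6.png',170,230,270,330,6)"
```

```text
time_s: 7.5
eef_pos: [0.4682, -0.0313, 0.0448]
tool_rot: [0.271, 0.962, -0.001, 0.0]
force: [-6.4, 2.4, 18.8]
gripper_width: 0.0001
```

View pics/c6.png

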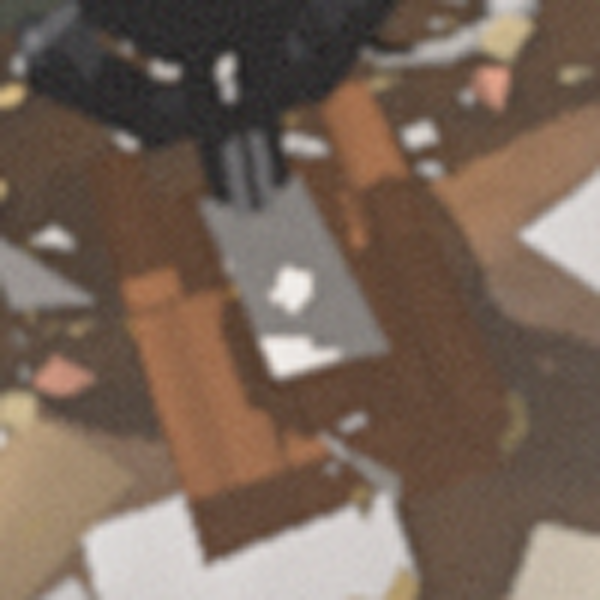

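```bash
python3 -m handwheel '[{"xyz":[0,0,-0.1],"dr":[0,0,0],"grip":1},{"xyz":[0,0,-0.5],"dr":[0,0,0],"grip":1},{"xyz":[0,0,-0.8],"dr":[0,0,0],"grip":1},{"xyz":[0,0,-0.6],"dr":[0,0,0],"grip":0.2},{"xyz":[0,0,0],"dr":[0,0,0],"grip":0.2}]'
python3 -c "
from h import *
for n in('scene','top'): cv2.imwrite(f'pics/{n}4.png',r.get_image(n)[:,:,::-1])
crop('pics/scene4.png','pics/c7.png',170,230,270,330,6)
C=np.array([.511,-.0582,0]);Z=R.from_euler('z',-31.5,degrees=True)
for a in (0.28,.32):
  t=lambda X,Y,h:(-5+(X+5)*np.cos(a)-h*np.sin(a),Y,25+(X+5)*np.sin(a)+h*np.cos(a))
  q=np.array([t(62.5,17,10),t(62.5,-17,10),t(-62.5,-17,10),t(-62.5,17,10)])/1000
  print(a,((w2pix('scene',C+Z.apply(q))-[170,230])*6).round())"

```

```text
time_s: 8.18
eef_pos: [0.4695, -0.0316, 0.166]
tool_rot: [0.271, 0.962, -0.001, 0.003]
force: [0.5, -0.3, 0.0]
gripper_width: 0.0339
0.28 [[377. 347.]
 [267. 382.]
 [188. 185.]
 [284. 157.]]
0.32 [[375. 339.]
 [265. 374.]
 [189. 190.]
 [285. 162.]]
```

View pics/c7.png

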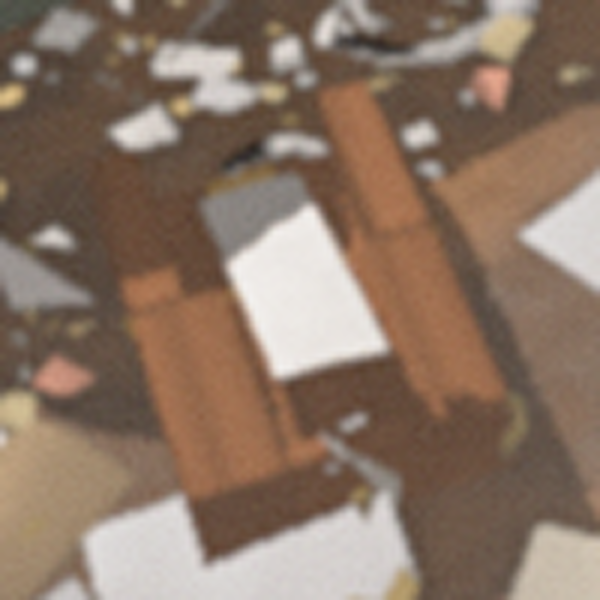

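```bash
python3 -c "
from h import *
q=toolq(148.5)
for p,o,k in(([.4683,-.0318,.095],(150,170),5),([.4682,-.0313,.0448],(170,230),6)):
  for d in ([-.011,-.0145,.025],[-.011,.0145,.025],[.011,.0145,.025],[.011,-.0145,.025]):
    print(((w2pix('scene',q.apply(d)+p)-o)*k).round(), ((w2pix('top',q.apply(d)+p)-(300,140))*5).round())
s=r.observe();print(s['eef_pos'],s['gripper_width'])
crop('pics/scene2.png','pics/d1.png',190,220,240,260,12)
crop('pics/scene3.png','pics/d2.png',190,240,240,280,12)
"

```

```text
[[259. 403.]] [[368. 462.]]
[[332. 383.]] [[304. 426.]]
[[318. 346.]] [[278. 473.]]
[[246. 366.]] [[342. 510.]]
[[213. 228.]] [[340. 476.]]
[[297. 203.]] [[280. 442.]]
[[279. 159.]] [[255. 486.]]
[[197. 183.]] [[316. 521.]]
[ 0.46725277 -0.03089969  0.16255204] 0.03390635512658521
```

View pics/d1.png

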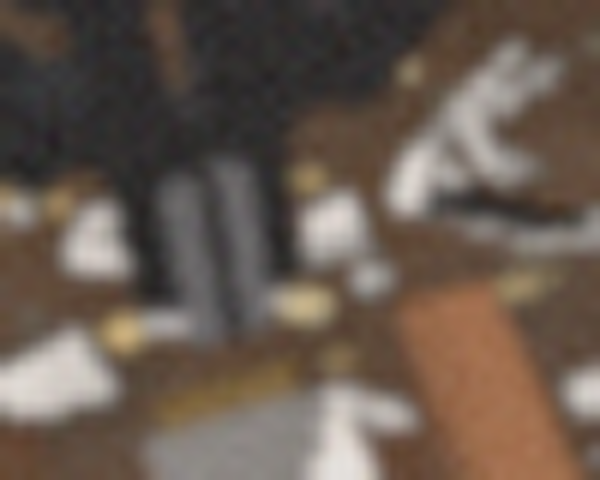

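View pics/top4.png

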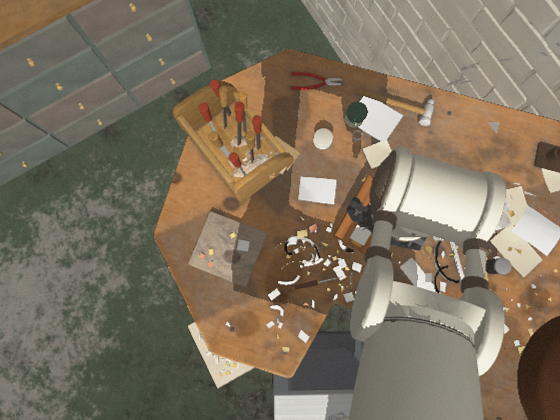

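```bash
cat >> h.py <<'E'
C=np.array([.516,-.0578,0]);Z=R.from_euler('z',-31.8,degrees=True)
Qg=toolq(148.2,-18.33)
def graspTCP(back,X=35.,f=25.,tipbelow=3.):
    u=np.array([X,0,43+(X-35)*.3314])/1000
    tz=np.array([np.sin(.32),0,-np.cos(.32)])
    return C+Z.apply(u+tz*(tipbelow-f-back)/1000)
E
python3 -c "
from h import *
p=graspTCP(35);print(p,Qg.as_quat().round(3), Z.inv().apply(Qg.apply([0,0,1])))
need(p,Qg)
"
python3 -c "
from h import *
crop('pics/scene0.png','pics/c8.png',240,160,330,230,8)"

```

```text
[ 0.53050742 -0.06679498  0.09710642] [ 0.27   0.949 -0.044  0.153] [ 3.14489531e-01  2.32423677e-17 -9.49260941e-01]
shift total /0.06: [-1.212  0.042  1.09 ]  in final axes: [-0.807  0.047  1.416]  turn/30: [-0.001 -0.612  0.01 ]
```

View pics/c8.png

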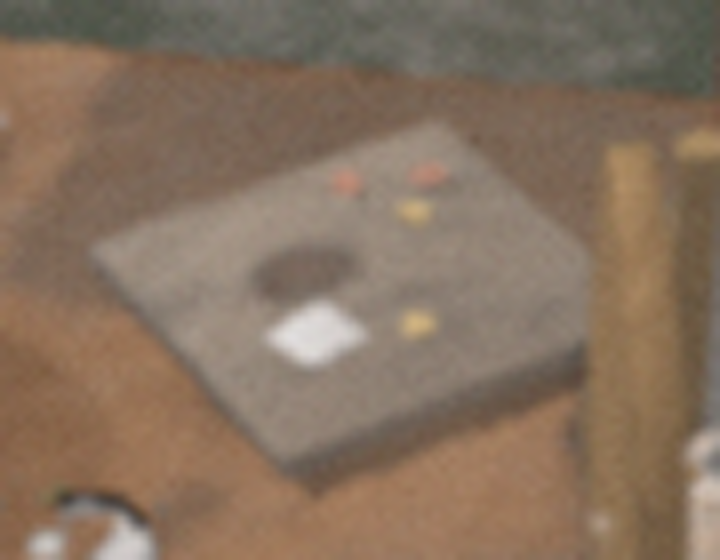

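```bash
python3 -m handwheel '[{"xyz":[-0.606,0.02,0.3],"dr":[0,-0.306,0.005],"grip":-0.06},{"xyz":[-0.5,0.02,0.5],"dr":[0,-0.306,0.005],"grip":-0.06},{"xyz":[0,0,0],"dr":[0,0,0],"grip":-0.06}]'
python3 -c "
from h import *
for p in [(93,252),(437,120),(287,470)]: print(pix2w('scene',p[0]/8+240,p[1]/8+160,.009))
need(graspTCP(30),Qg)
print(r.observe()['qpos'])
for n in('scene',): cv2.imwrite(f'pics/{n}5.png',r.get_image(n)[:,:,::-1])
crop('pics/scene5.png','pics/c9.png',160,190,280,310,5)
"

```

```text
time_s: 8.65
eef_pos: [0.5256, -0.0649, 0.1157]
tool_rot: [0.27, 0.95, -0.044, 0.149]
force: [-0.2, 0.4, 0.1]
gripper_width: 0.0455
[0.37378732 0.21280203 0.009     ]
[0.42144301 0.33739521 0.009     ]
[0.48764608 0.16385924 0.009     ]
shift total /0.06: [0.012 0.016 0.404]  in final axes: [0.016 0.015 0.404]  turn/30: [-0.004 -0.016  0.002]
[-0.30968107  0.0301817   2.0644486  -0.11290537  0.74802077 -1.25486919]
```

View pics/c9.png

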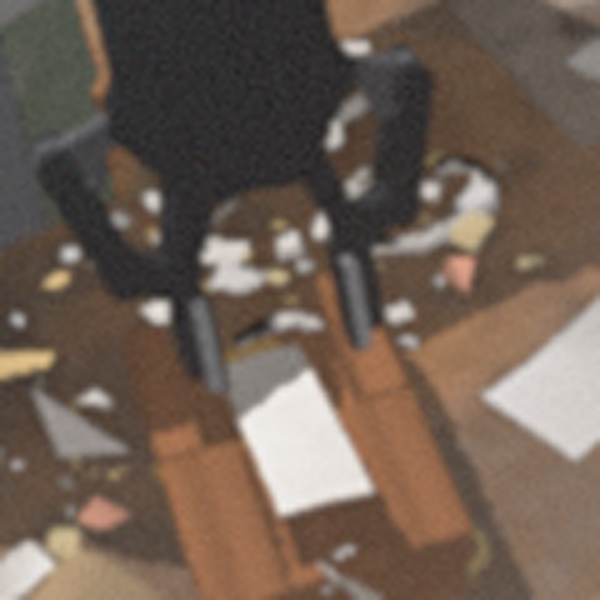

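```bash
python3 -m handwheel '[{"xyz":[0.016,0.015,0.4],"dr":[0,-0.016,0],"grip":-0.06},{"xyz":[0,0,0.35],"dr":[0,0,0],"grip":-0.06},{"xyz":[0,0,0],"dr":[0,0,0],"grip":-0.06}]'
python3 -c "
from h import *
need(graspTCP(0),Qg)
for n in('scene',): cv2.imwrite(f'pics/{n}6.png',r.get_image(n)[:,:,::-1])
crop('pics/scene6.png','pics/c10.png',180,220,280,320,6)
"

```

```text
time_s: 9.07
eef_pos: [0.5403, -0.0724, 0.0766]
tool_rot: [0.271, 0.949, -0.045, 0.156]
force: [0.5, 0.4, 0.9]
gripper_width: 0.0455
shift total /0.06: [ 0.071 -0.007  0.199]  in final axes: [ 0.07  -0.007  0.199]  turn/30: [-0.002  0.01  -0.001]
```

View pics/c10.png

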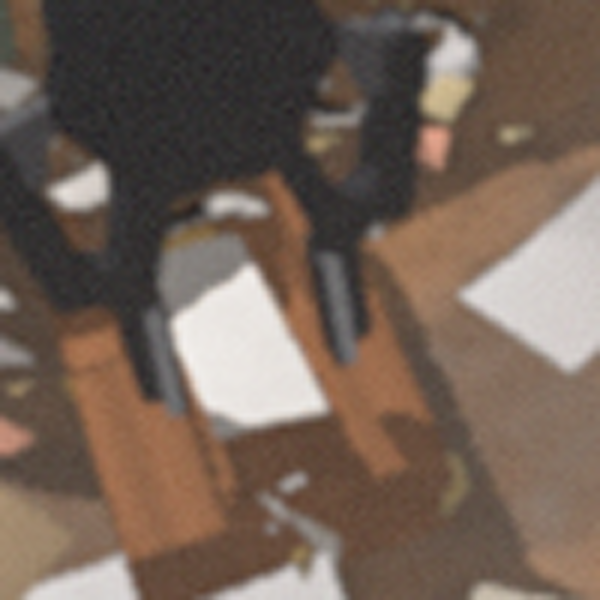

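```bash
python3 -m handwheel '[{"xyz":[0.06,0,0.1],"dr":[0,0,0],"grip":0.06},{"xyz":[0,0,0.07],"dr":[0,0,0],"grip":0.06},{"xyz":[0,0,0],"dr":[0,0,0],"grip":0.06}]'
python3 -m handwheel '[{"xyz":[0,0,0.03],"dr":[0,0,0],"grip":0.06},{"xyz":[0,0,0],"dr":[0,0,0],"grip":0.06}]'
python3 -c "
from h import *
need(graspTCP(0),Qg)
for n in('scene',): cv2.imwrite(f'pics/{n}7.png',r.get_image(n)[:,:,::-1])
crop('pics/scene7.png','pics/c11.png',185,245,260,305,8)
"

```

```text
time_s: 9.5
eef_pos: [0.5412, -0.0724, 0.0668]
tool_rot: [0.27, 0.949, -0.045, 0.158]
force: [-0.4, -0.5, -0.7]
gripper_width: 0.0402
time_s: 9.75
eef_pos: [0.5419, -0.0728, 0.0652]
tool_rot: [0.27, 0.949, -0.045, 0.158]
force: [-0.3, -0.4, -0.2]
gripper_width: 0.0399
shift total /0.06: [ 0.036 -0.014  0.011]  in final axes: [ 0.036 -0.014  0.011]  turn/30: [-0.     0.019 -0.   ]
```

View pics/c11.png

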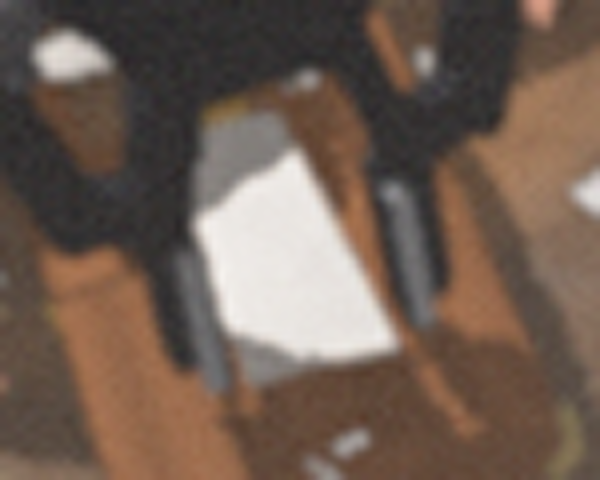

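```bash
for i in 1; do python3 -m handwheel '[{"xyz":[0,0,0.015],"dr":[0,0.019,0],"grip":0.06},{"xyz":[0,0,0],"dr":[0,0,0],"grip":0.06}]'; done
python3 -m handwheel '[{"xyz":[0,0,0.02],"dr":[0,0,0],"grip":0.06},{"xyz":[0,0,0],"dr":[0,0,0],"grip":0.06}]'
python3 -m handwheel '[{"xyz":[0,0,0.02],"dr":[0,0,0],"grip":0.06},{"xyz":[0,0,0],"dr":[0,0,0],"grip":0.06}]'
```

```text
time_s: 10.05
eef_pos: [0.5423, -0.0731, 0.0645]
tool_rot: [0.271, 0.949, -0.044, 0.153]
force: [0.1, -0.5, -0.4]
gripper_width: 0.0402
time_s: 10.3
eef_pos: [0.5423, -0.0731, 0.063]
tool_rot: [0.27, 0.949, -0.044, 0.153]
force: [-0.5, 0.3, 1.0]
gripper_width: 0.0401
time_s: 10.55
eef_pos: [0.5426, -0.0733, 0.0619]
tool_rot: [0.27, 0.949, -0.044, 0.153]
force: [0.9, 0.4, 0.5]
gripper_width: 0.0399
```

```bash
python3 -m handwheel '[{"xyz":[0,0,0],"dr":[0,0,0],"grip":0.3},{"xyz":[0,0,0],"dr":[0,0,0],"grip":0.5},{"xyz":[0,0,0],"dr":[0,0,0],"grip":0.5}]'
python3 -c "
from h import *
for n in('scene',): cv2.imwrite(f'pics/{n}8.png',r.get_image(n)[:,:,::-1])
crop('pics/scene8.png','pics/c12.png',185,245,260,305,8)
"

```

```text
time_s: 10.92
eef_pos: [0.5427, -0.0734, 0.0621]
tool_rot: [0.27, 0.949, -0.044, 0.153]
force: [-1.6, -0.1, 2.3]
gripper_width: 0.0307
```

View pics/c12.png

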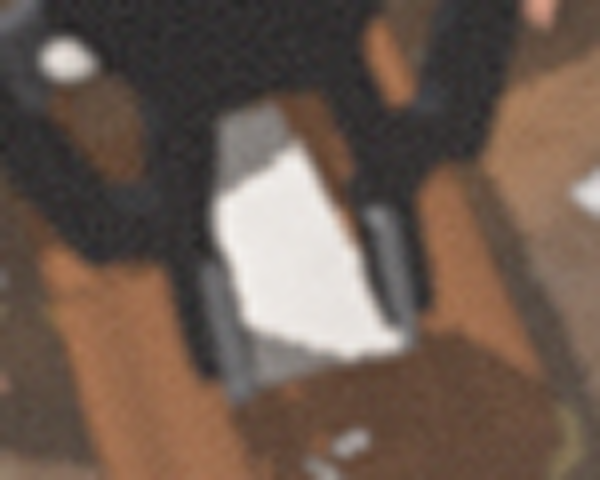

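```bash
python3 -m handwheel '[{"xyz":[0,0,0],"dr":[0,0,0],"grip":0.5},{"xyz":[0,0,0],"dr":[0,0,0],"grip":0.5}]'
python3 -c "
from h import *
for n in('scene',): cv2.imwrite(f'pics/{n}9.png',r.get_image(n)[:,:,::-1])
crop('pics/scene9.png','pics/c13.png',185,245,260,305,8)
"

```

```text
time_s: 11.22
eef_pos: [0.5427, -0.0734, 0.0621]
tool_rot: [0.27, 0.949, -0.044, 0.153]
force: [-2.4, 0.6, 2.1]
gripper_width: 0.0309
```

View pics/c13.png

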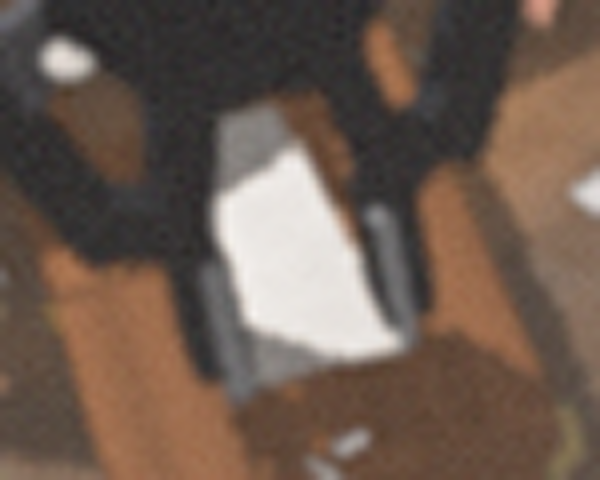

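```bash
python3 -c "
from h import *
print(Qg.inv().apply([0,0,1]))"
python3 -m handwheel '[{"xyz":[0,0,-0.1],"dr":[0,0,0],"grip":0.5},{"xyz":[0,0,-0.2],"dr":[0,0,0],"grip":0.5},{"xyz":[0,0,0],"dr":[0,0,0],"grip":0.5}]'
python3 -c "
from h import *
for n in('scene',): cv2.imwrite(f'pics/{n}10.png',r.get_image(n)[:,:,::-1])
crop('pics/scene10.png','pics/c14.png',170,230,270,310,7)
"

```

```text
[-3.14489531e-01  1.24900090e-16 -9.49260941e-01]
time_s: 11.65
eef_pos: [0.5387, -0.0705, 0.0807]
tool_rot: [0.27, 0.949, -0.044, 0.155]
force: [0.5, 0.2, -0.1]
gripper_width: 0.0304
```

View pics/c14.png

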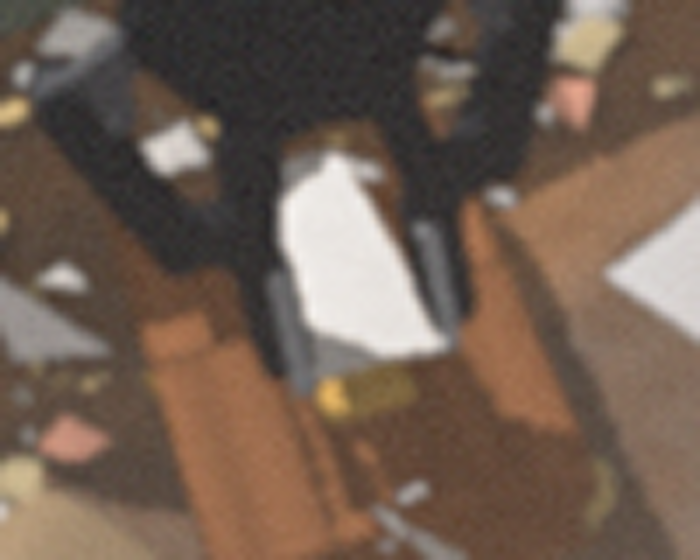

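```bash
python3 -m handwheel '[{"xyz":[-0.2,0,-0.7],"dr":[0,0,0],"grip":0.5},{"xyz":[-0.25,0,-0.8],"dr":[0,0,0],"grip":0.5},{"xyz":[-0.15,0,-0.6],"dr":[0,0.306,0],"grip":0.5},{"xyz":[0,0,0],"dr":[0,0.31,0],"grip":0.5},{"xyz":[0,0,0],"dr":[0,0,0],"grip":0.5}]'
python3 -c "
from h import *
need([.46,.21,.2],toolq(67.7))
print(r.observe()['qpos'])
for n in('scene','top'): cv2.imwrite(f'pics/{n}11.png',r.get_image(n)[:,:,::-1])
crop('pics/scene11.png','pics/c15.png',130,140,270,260,5)
"

```

```text
time_s: 12.32
eef_pos: [0.5345, -0.0687, 0.2099]
tool_rot: [0.275, 0.962, 0.0, -0.001]
force: [0.7, -0.5, -0.8]
gripper_width: 0.0302
shift total /0.06: [3.508 3.288 0.17 ]  in final axes: [ 3.826 -2.912  0.165]  turn/30: [-2.000e-03 -2.000e-03  2.681e+00]
[-3.52287878e-01  1.06135183e-01  1.74859444e+00  2.39497752e-04
  1.28822006e+00 -1.36671647e+00]
```

View pics/c15.png

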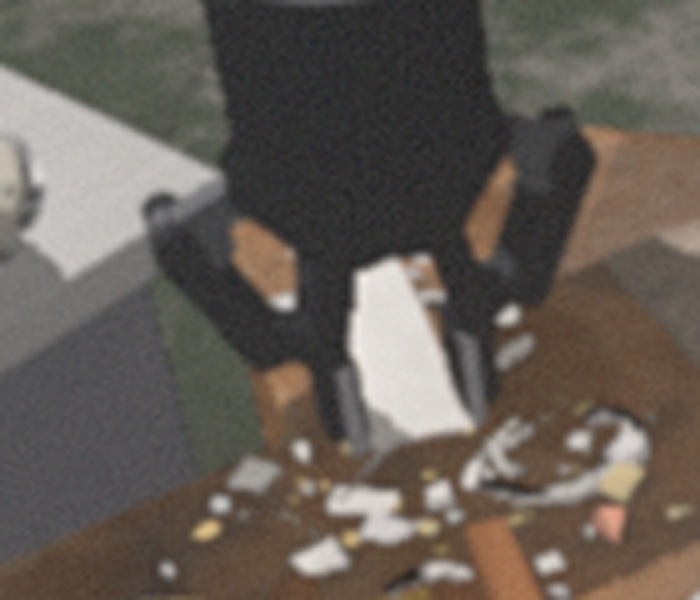

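```bash
python3 -c "
from h import *
s=r.observe();q=R.from_quat(s['tool_rot'])
for u,v in((209,228.4),(224.4,226)): print('end',(q.inv().apply(pix2w('scene',u,v,.196)-s['eef_pos'])*1000).round(1))
for u,v in ((322,259),(417,257)): print('box scene z0',pix2w('scene',u,v,0.))
for u,v in ((240,195),(297,155)): print('box top z0, .05',pix2w('top',u,v,0.),pix2w('top',u,v,.05))
print('handle', pix2w('top',236,160,.15),pix2w('scene',343,178,.15),pix2w('scene',355,190,.15))
crop('pics/top11.png','pics/c16.png',170,80,310,260,4)
"

```

```text
end [-21.7  -8.6  12.8]
end [-25.6  15.3  12.7]
box scene z0 [0.63865371 0.1248136  0.        ]
box scene z0 [0.79948973 0.24750869 0.        ]
box top z0, .05 [0.568023   0.22509916 0.        ] [0.55757232 0.22037105 0.05      ]
box top z0, .05 [0.65724437 0.09552972 0.        ] [0.64179897 0.09805507 0.05      ]
handle [0.60402501 0.2179932  0.15      ] [0.6219937  0.21661884 0.15      ] [0.66105359 0.19442839 0.15      ]
```

View pics/c16.png

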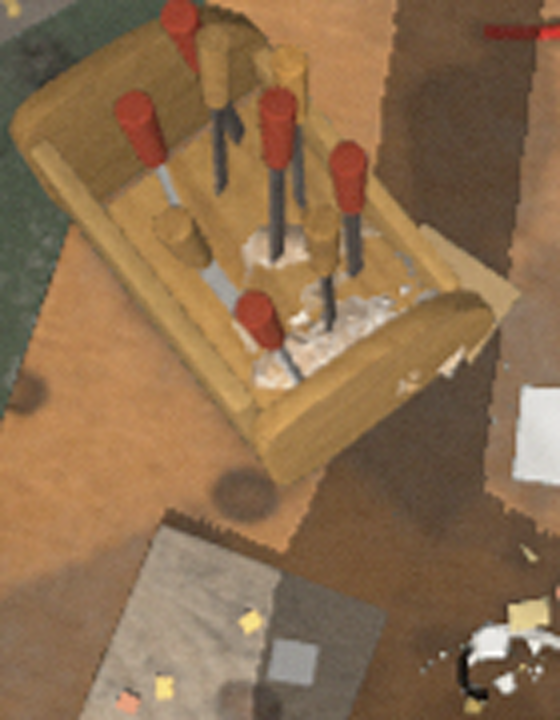

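```bash
python3 -c "
from h import *
need([.439,.215,.19],toolq(67.7))"
python3 -m handwheel '[{"xyz":[0.75,0.64,0],"dr":[0,0,0],"grip":0.5},{"xyz":[0.75,0.64,0],"dr":[0,0,0],"grip":0.5},{"xyz":[0.75,0.64,0],"dr":[0,0,0],"grip":0.5},{"xyz":[0.75,0.64,0],"dr":[0,0,0],"grip":0.5},{"xyz":[0.75,0.64,0],"dr":[0,0,0],"grip":0.5}]'
python3 -m handwheel '[{"xyz":[0,0,0],"dr":[0,0,0.335],"grip":0.5},{"xyz":[0,0,0],"dr":[0,0,0.335],"grip":0.5},{"xyz":[0,0,0],"dr":[0,0,0.335],"grip":0.5},{"xyz":[0,0,0],"dr":[0,0,0.335],"grip":0.5},{"xyz":[0,0,0],"dr":[0,0,0.335],"grip":0.5}]'
python3 -m handwheel '[{"xyz":[0,0,0],"dr":[0,0,0.335],"grip":0.5},{"xyz":[0,0,0],"dr":[0,0,0.335],"grip":0.5},{"xyz":[0,0,0],"dr":[0,0,0.335],"grip":0.5},{"xyz":[0,0,0],"dr":[0,0,0],"grip":0.5},{"xyz":[0,0,0],"dr":[0,0,0],"grip":0.5}]'
python3 -c "
from h import *
need([.439,.215,.1],toolq(67.7))
for n in('scene','top'): cv2.imwrite(f'pics/{n}12.png',r.get_image(n)[:,:,::-1])
"

```

```text
shift total /0.06: [3.806 3.176 0.322]  in final axes: [ 3.761 -3.23   0.314]  turn/30: [-0.004 -0.003  2.683]
time_s: 13.05
eef_pos: [0.441, 0.216, 0.2098]
tool_rot: [0.274, 0.962, 0.0, -0.001]
force: [0.8, 0.8, -0.1]
gripper_width: 0.0306
time_s: 13.68
eef_pos: [0.4417, 0.2143, 0.2096]
tool_rot: [0.658, 0.753, -0.0, -0.001]
force: [-0.8, 0.3, 0.3]
gripper_width: 0.0307
time_s: 14.3
eef_pos: [0.4425, 0.2143, 0.2102]
tool_rot: [0.829, 0.559, -0.001, -0.001]
force: [0.4, 0.1, -0.6]
gripper_width: 0.0303
shift total /0.06: [-0.011 -0.053  1.837]  in final axes: [-0.011 -0.058  1.837]  turn/30: [-0.005 -0.     0.01 ]
```

View pics/scene12.png

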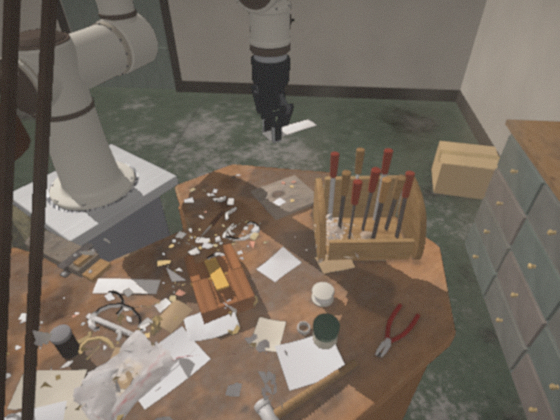

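View pics/top12.png

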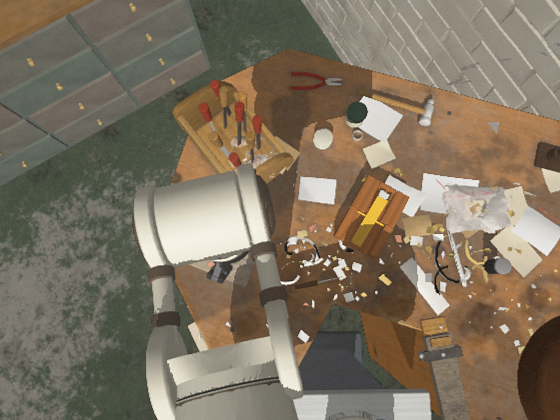

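```bash
python3 -m handwheel '[{"xyz":[-0.011,-0.058,0.8],"dr":[0,0,0.01],"grip":0.5},{"xyz":[0,0,0.9],"dr":[0,0,0],"grip":0.5},{"xyz":[0,0,0.7],"dr":[0,0,0],"grip":0.5},{"xyz":[0,0,0],"dr":[0,0,0],"grip":0.5},{"xyz":[0,0,0],"dr":[0,0,0],"grip":0.5}]'
python3 -c "
from h import *
need([.439,.215,.05],toolq(67.7))
for n in('scene','top'): cv2.imwrite(f'pics/{n}13.png',r.get_image(n)[:,:,::-1])
crop('pics/scene13.png','pics/c17.png',235,135,335,215,8)
"

```

```text
time_s: 15.02
eef_pos: [0.4408, 0.2155, 0.0684]
tool_rot: [0.831, 0.556, 0.001, -0.001]
force: [0.3, 0.2, 0.5]
gripper_width: 0.0305
shift total /0.06: [-0.019 -0.024  0.306]  in final axes: [-0.018 -0.024  0.306]  turn/30: [-0.    -0.004 -0.006]
```

View pics/c17.png

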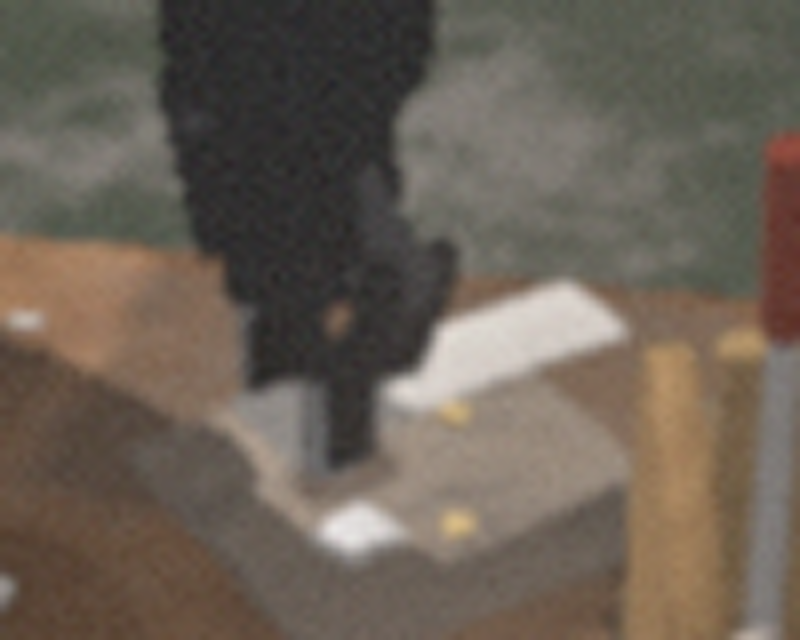

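```bash
python3 -c "
from h import *
s=r.observe();q=R.from_quat(s['tool_rot']);p=s['eef_pos']
for z in(.050,.054,.058):
  for u,v in((570,282),(628,330)):
    print(z,(q.inv().apply(pix2w('scene',u/8+235,v/8+135,z)-p)*1000).round(1))
for zt in (.0095,.0125,.0145):
  print(zt,[((w2pix('scene',p+q.apply([x,y,zt]))-(235,135))*8).round()[0].tolist() for x,y in((101,17),(101,-17),(20,-17),(-22,-17),(-22,17))])
"

```

```text
0.05 [108.8 -17.7  19.4]
0.05 [109.1  14.   19.5]
0.054 [105.3 -12.8  15.4]
0.054 [105.6  18.7  15.4]
0.058 [101.9  -8.   11.4]
0.058 [102.2  23.3  11.4]
0.0095 [[10486.0, -2095.0], [5027.0, -2035.0], [1645.0, -1909.0], [-23958.0, -956.0], [2006.0, -2145.0]]
0.0125 [[10485.0, -2094.0], [5027.0, -2035.0], [1645.0, -1909.0], [-23945.0, -953.0], [2006.0, -2146.0]]
0.0145 [[10485.0, -2094.0], [5026.0, -2035.0], [1645.0, -1908.0], [-23936.0, -951.0], [2006.0, -2146.0]]
```

```bash
python3 -c "
from h import *
need([.4373,.2103,.036],toolq(67.7))"
python3 -m handwheel '[{"xyz":[-0.1,-0.01,0.2],"dr":[0,0,0],"grip":0.5},{"xyz":[0,0,0.2],"dr":[0,0,0],"grip":0.5},{"xyz":[0,0,0.1],"dr":[0,0,0],"grip":0.5},{"xyz":[0,0,0],"dr":[0,0,0],"grip":0.5}]'
python3 -c "
from h import *
need([.4373,.2103,.036],toolq(67.7))"
```

```text
shift total /0.06: [-0.11  -0.031  0.551]  in final axes: [-0.108 -0.031  0.552]  turn/30: [ 0.003 -0.006 -0.006]
time_s: 15.62
eef_pos: [0.4359, 0.2097, 0.0358]
tool_rot: [0.831, 0.556, -0.001, -0.001]
force: [0.7, 0.2, -0.2]
gripper_width: 0.0307
shift total /0.06: [ 0.017  0.018 -0.003]  in final axes: [ 0.017  0.018 -0.003]  turn/30: [-0.007  0.001 -0.007]
```

```bash

python3 -m handwheel '[{"xyz":[0.015,0.015,0.02],"dr":[0,0,-0.005],"grip":0.5},{"xyz":[0,0,0],"dr":[0,0,0],"grip":0.5}]'
python3 -m handwheel '[{"xyz":[0,0,0.015],"dr":[0,0,0],"grip":0.5},{"xyz":[0,0,0],"dr":[0,0,0],"grip":0.5}]'
python3 -c "
from h import *
print(r.observe()['force'])
for n in('scene','top'): cv2.imwrite(f'pics/{n}14.png',r.get_image(n)[:,:,::-1])
crop('pics/scene14.png','pics/c18.png',235,135,335,215,8)
"
```

```text
time_s: 15.88
eef_pos: [0.4381, 0.2105, 0.0357]
tool_rot: [0.831, 0.557, -0.0, -0.001]
force: [0.1, 0.7, 0.8]
gripper_width: 0.0304
time_s: 16.12
eef_pos: [0.4377, 0.2104, 0.0346]
tool_rot: [0.831, 0.557, -0.0, -0.001]
force: [-1.0, -0.3, -0.2]
gripper_width: 0.0304
[-1.02667999 -0.28968976 -0.2014337 ]
```

View pics/c18.png

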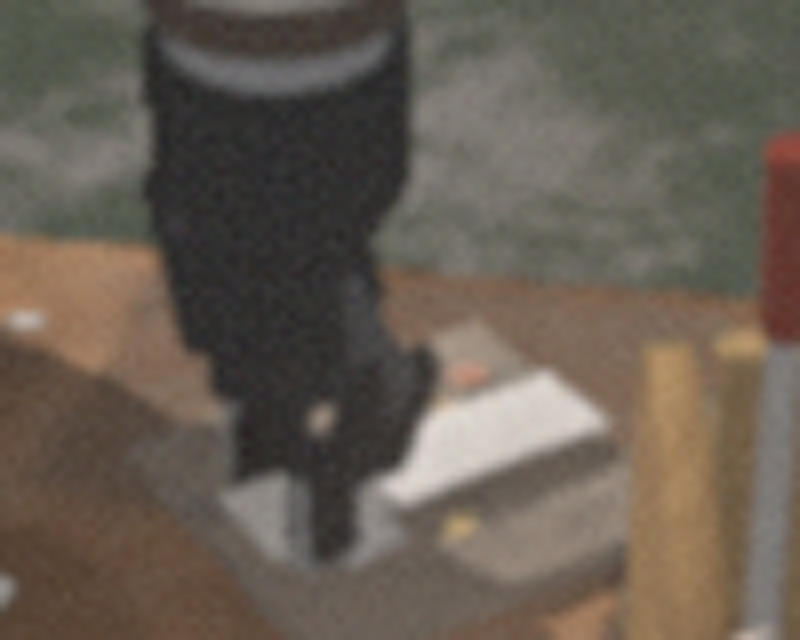

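```bash
python3 -c "
from h import *
c=np.array([.454,.251,0]);Y=np.array([.379,.925,0]);X=np.array([.925,-.379,0])
for z in(.014,.018,.022):
  print(z,[((w2pix('scene',c+Y*a*.0625+X*b*.017+[0,0,z])-(235,135))*8).round()[0].tolist() for a,b in((1,-1),(1,1),(-1,1),(-1,-1))])
print('slab',[((w2pix('scene',c+Y*a*.0675+X*b*.0625+[0,0,.009])-(235,135))*8).round()[0].tolist() for a,b in((1,-1),(1,1),(-1,1),(-1,-1))])
"
```

```text
0.014 [[541.0, 380.0], [601.0, 433.0], [262.0, 565.0], [207.0, 506.0]]
0.018 [[541.0, 370.0], [601.0, 423.0], [261.0, 554.0], [206.0, 496.0]]
0.022 [[542.0, 360.0], [602.0, 413.0], [261.0, 544.0], [206.0, 486.0]]
slab [[477.0, 321.0], [697.0, 515.0], [325.0, 666.0], [124.0, 449.0]]
```

```bash

python3 -m handwheel '[{"xyz":[-0.04,0,0.02],"dr":[0,0,0],"grip":0.5},{"xyz":[0,0,0],"dr":[0,0,0],"grip":0.5}]'
python3 -m handwheel '[{"xyz":[0,0,0.015],"dr":[0,0,0],"grip":0.5},{"xyz":[0,0,0],"dr":[0,0,0],"grip":0.5}]'
python3 -m handwheel '[{"xyz":[0,0,0.015],"dr":[0,0,0],"grip":0.5},{"xyz":[0,0,0],"dr":[0,0,0],"grip":0.5}]'
```

```text
time_s: 16.48
eef_pos: [0.4372, 0.2084, 0.0337]
tool_rot: [0.831, 0.557, 0.0, -0.001]
force: [-0.0, 1.9, 3.0]
gripper_width: 0.0306
time_s: 16.73
eef_pos: [0.4373, 0.2084, 0.0336]
tool_rot: [0.831, 0.557, -0.0, -0.001]
force: [-4.0, 0.3, 12.0]
gripper_width: 0.0304
time_s: 16.98
eef_pos: [0.4373, 0.2084, 0.0336]
tool_rot: [0.831, 0.557, -0.001, -0.001]
force: [-7.6, -0.3, 19.9]
gripper_width: 0.0306
```

```bash

python3 -m handwheel '[{"xyz":[0,0,-0.03],"dr":[0,0,0],"grip":0.5},{"xyz":[0,0,0],"dr":[0,0,0],"grip":0.5}]'
python3 -m handwheel '[{"xyz":[0,0,0],"dr":[0,0,0],"grip":0.1},{"xyz":[0,0,0],"dr":[0,0,0],"grip":-0.2},{"xyz":[0,0,0],"dr":[0,0,0],"grip":-0.3},{"xyz":[0,0,0],"dr":[0,0,0],"grip":-0.3}]'
python3 -m handwheel '[{"xyz":[0,0,-0.2],"dr":[0,0,0],"grip":-0.3},{"xyz":[0,0,-0.6],"dr":[0,0,0],"grip":-0.3},{"xyz":[0,0,-0.9],"dr":[0,0,0],"grip":-0.3},{"xyz":[0,0,-0.9],"dr":[0,0,0],"grip":-0.3},{"xyz":[0,0,-0.5],"dr":[0,0,0],"grip":-0.3}]'
python3 -c "
from h import *
for n in('scene','top'): cv2.imwrite(f'pics/{n}15.png',r.get_image(n)[:,:,::-1])
crop('pics/scene15.png','pics/c19.png',235,135,335,215,8)
"
```

```text
time_s: 17.23
eef_pos: [0.437, 0.2081, 0.0337]
tool_rot: [0.831, 0.557, -0.0, -0.001]
force: [-0.8, -0.9, 6.4]
gripper_width: 0.0308
time_s: 17.73
eef_pos: [0.4367, 0.2081, 0.0332]
tool_rot: [0.831, 0.557, -0.001, -0.001]
force: [-0.3, -0.1, -0.8]
gripper_width: 0.0556
time_s: 18.35
eef_pos: [0.4384, 0.2082, 0.2237]
tool_rot: [0.831, 0.557, 0.002, -0.0]
force: [-0.9, -0.4, -0.4]
gripper_width: 0.0557
```

View pics/c19.png

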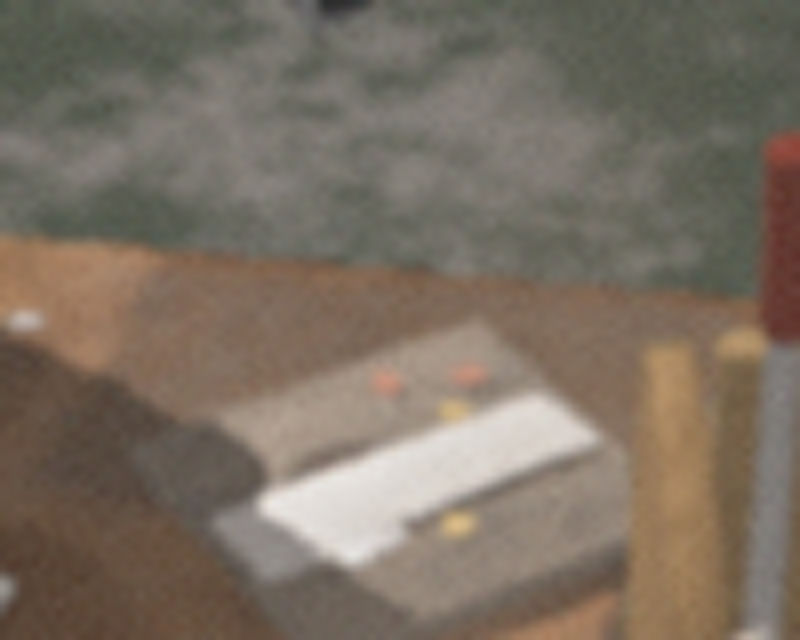

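View pics/top15.png

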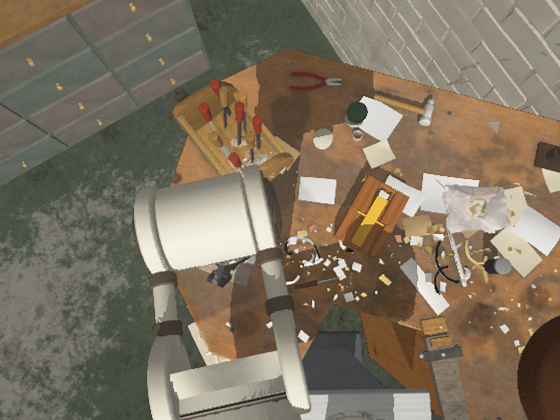

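```bash

python3 -m handwheel '[{"xyz":[-0.5,0,-0.5],"dr":[0,0,0],"grip":-0.3},{"xyz":[-0.9,0,0],"dr":[0,0,0],"grip":-0.3},{"xyz":[-0.9,0,0],"dr":[0,0,0],"grip":-0.3},{"xyz":[-0.7,0,0],"dr":[0,0,0],"grip":-0.3},{"xyz":[0,0,0],"dr":[0,0,0],"grip":-0.3}]'
python3 -c "
from h import *
for n in('scene','top'): cv2.imwrite(f'pics/{n}16.png',r.get_image(n)[:,:,::-1])
crop('pics/top16.png','pics/c20.png',178,200,278,295,6)
"
```

```text
time_s: 19.08
eef_pos: [0.3678, 0.0397, 0.2486]
tool_rot: [0.832, 0.555, -0.001, -0.001]
force: [0.7, 0.3, 0.4]
gripper_width: 0.0556
```

View pics/c20.png

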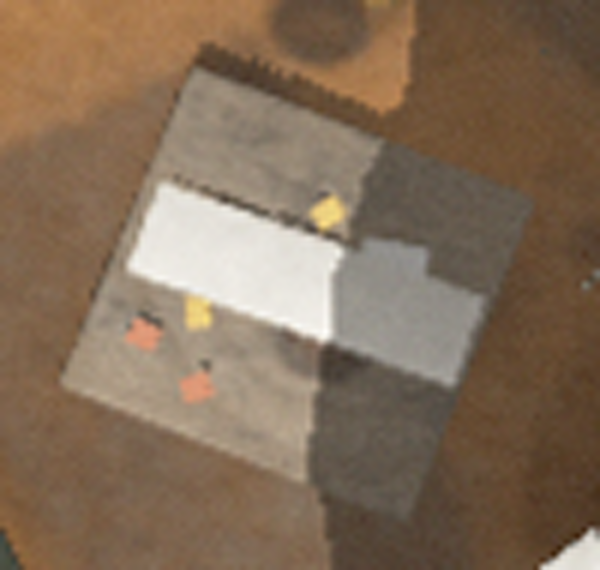

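```bash
python3 -c "
from h import *
P=np.mean([pix2w('top',u/6+178,v/6+200,.014) for u,v in((165,183),(127,268),(452,387),(488,297))],0)
S=np.mean([pix2w('top',u/6+178,v/6+200,.009) for u,v in((192,68),(533,198),(405,522),(63,382))],0)
d=P-S;print(d, 'slab x',d@[.925,-.38,0],'slab y',d@[.38,.925,0])
s=r.observe();print(s['force'],s['qvel'].round(3),s['time_s'])
"
```

```text
[ 0.00208621 -0.00396011  0.005     ] slab x 0.003434585854860053 slab y -0.002870337129933098
[ 0.51604809 -0.39975904 -0.32836844] [ 0.03   0.018 -0.013  0.003  0.    -0.001] 19.175
```

```bash
python3 -m handwheel '[{"xyz":[0,0,0],"dr":[0,0,0],"grip":-0.3},{"xyz":[0,0,0],"dr":[0,0,0],"grip":-0.3}]'
python3 -c "
from station import r
print(r.sign_off())"
```

```text
time_s: 19.42
eef_pos: [0.3689, 0.0422, 0.2491]
tool_rot: [0.83, 0.557, -0.001, -0.001]
force: [-0.8, 0.0, 0.1]
gripper_width: 0.0554
the job is handed in; nothing more can be done
None
```

The silver strip now lies flat on the work slab, let go, and I handed the job in at 19.4 s. The gripper was well clear of everything when I did.

- **Press:** I rose over the lamp, then pushed the scoop end down with shut fingers until the force rose from about 2 N to 19 N. The scene picture then matched the fully tipped position, 0.32 rad.
- **Lift and placing:** I gripped the raised half across its width and lifted it out. I lowered it until the contact force reached about 20 N, eased off, opened the fingers and backed away.
- **Last check:** the top picture shows the whole strip on the slab, in line with its long side. Its centre is about 3 mm off the slab's centre in each direction. The end margin is about 3 mm by eye on the tighter side.

**Disagreements:**
- The two cameras differed by 5 to 7 mm in world x. I used the scene camera, because it agreed with the fingertip position.
- While holding the strip, the gripper read 30.5 mm instead of 34 mm. The strip did not slip that I could see.

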